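# Close the stone case with its tongued cover board

## Robot

A 6-joint arm with a two-finger parallel gripper is mounted at the origin on a cart in front of the work surface, level with it; the furniture and walls round the work are solid. World frame = base frame: x ahead of the robot, y to its left, z up, the work surface at z = 0. Lengths are in m, angles in rad, forces in N, time in s.
With the tool pointing down it reaches from about 0.3 to 0.825 m from the base axis. Payload 5.4 kg.
Tool frame: the origin (TCP) lies at the very end of the fingers, on their centre line; the grasp point (between the pads) lies 19 mm behind it; z points along the fingers, x is the direction in which the jaws open and shut, and the axes are right-handed (so a half turn about z gives the same grasp; the last joint's range is limited). The gripper opens to 92 mm and grips with 3 to 60 N. Pads are 20 mm wide; open, the fingers measure 128 mm over their backs; the gripper's body (75 mm by 189 mm) begins 69 mm behind the grasp point.
Start: joints at [0.988, 0.158, 1.597, -0, 1.386, -0.21], TCP at [0.209, 0.535, 0.19] pointing down, gripper open.
Joint ranges: [-2.91, 2.91], [-0.94, 2.29], [0.18, 2.7], [-1.29, 4.43], [0.17, 2.64], [-3, 3]. Speed limits (rad/s): [2.57, 2.57, 3.14, 3.14, 3.14, 3.14].

## Interface

Orientations are given as a rotation vector (axis times angle).
In Python, from workcell import bot gives the robot as it stands. Calls block until the motion is done:
- bot.goto(position, orientation): joint-space move of the TCP to a pose.
- bot.line_to(position, rot=None, max_speed=0.15): straight line of the TCP; rot=None keeps the orientation; max_speed is the mean speed in m/s.
- bot.set_joints(angles): joint-space move.
- bot.set_gripper(opening, newtons=None): opening from 0.0 (shut) to 1.0 (fully open); newtons is the grip in N (None keeps the last); returns when the fingers have stopped.
- bot.hold(seconds).
- bot.inverse_kinematics(position, orientation): joint angles nearest the present ones, or None.
- bot.read_camera(name): name is "side" or "top"; returns a dict with "pixels" (480x640x3 uint8, blue, green, red), "fx", "fy", "cx", "cy" (pixels), "R" (3x3) and "t" (3): a world point X has camera coordinates R X + t. Camera axes: x right, y down, z forward; pixel columns grow to the right and rows downward; lengths in m; the calibration is good to about 2 mm. A picture is of the moment at which its call begins. There is no depth.
A pose or a line that the arm cannot do raises bot.MotionError and nothing moves.
- bot.job_done(): hands the job in, once; it reports no verdict.
Readings, each from a call of its own:
- bot.current_clock(): time.
- bot.current_joints(): joint angles.
- bot.current_joint_vel(): joint speeds.
- bot.current_effort(): joint torques, N m.
- bot.current_ee_pos(): TCP position.
- bot.current_tool_rot(): TCP orientation.
- bot.current_contact_force(): force on the tool from outside, world axes, zero at the start.
- bot.current_ft_torque(): the same for the moment, N m.
- bot.current_opening(): opening from 0.0 (shut) to 1.0 (fully open).
Only numpy, scipy, OpenCV 4.12 (cv2) and the standard library are available. Lean on these libraries where they do the work, as an engineer would, in place of code of your own. Each camera call takes 0.05 s, during which the arm holds its last target. There are 200 camera calls.

## Task

Close the small wooden stone case with the cover board that has a tongue along one edge: angle the tongue into the groove under the case's lip, then lower the other edge, by hand and without letting it drop, until the board lies flat inside the end stop with its sides even with the case. Let go of it, and leave the plain pale board where it is.

Things in the scene. Friction and masses are not known exactly. Their poses are not given: they have to be found in the camera images.
- cover_board: Loose board, 0.1-0.2 kg: mid-brown wooden body 110 (x) x 100 (y) x 18 mm, paler tongue along its -x edge. Dark wooden handle bar on the middle of its top, 24 mm thick (x), 56 long (y), z = 18 to 48 mm: pinch it across x from above. Origin: centre of the body's underside (tongue left out); x points from tongue edge to plain edge, z up. Starts flat on the table. Closed: origin at (0, 0, 40 mm) in the case's frame, same axes.
- tongue (a point): Middle of the tongue's tip edge, at (-75, 0, 3) mm of the board. Tongue: 20 mm long, 6 thick, flush with the underside. It belongs in the case's groove, whose mouth is at case x = -59 mm and faces +x: floor 31 mm up, lip's underside 52, lip's top 58, back wall at x = -81. Push it in aslant (about 15 degrees, plain edge up) till the body is about 5 mm from the lip, then turn the board down flat.
- case: Open dark wooden case, 162 x 100 mm, fixed, two stones inside, mid-brown lip end roughly towards the robot. Origin at table height under the seat's centre; x points from groove to end stop, z up. Seat: tops of the side walls, 40 mm up. End stop: inner face at x = +59 mm, top 54 mm up, slanted lead-in above 44 mm. Board plus tongue is longer than the opening; 8 mm play along x when closed, no side stops.
- plain_board: Bystander that does not fit: pale board without tongue, 130 x 100 x 18 mm, black handle bar of the same size. Origin: centre of its underside. Lies flat on the table on the other side of the case from the cover board.
Things that resemble listed ones, but are neither listed nor needed, are in the scene too. Leave any blue or yellow look-alike of the cover_board alone.

How it is judged:
On the way, in this order (a step that is already met when the one before it is completed fails the run):
1. the tongue is in the groove while the board is still aslant (over 5.5 degrees) (x of tongue in the frame of case between -0.085 and -0.064 m and y of tongue in the frame of case between -0.03 and 0.03 m and z of tongue in the frame of case between 0.028 and 0.054 m and angle between cover_board's own z axis and vertical above 0.096 rad), for 0.1 s.
2. the board is brought down nearly flat (under 5 degrees) with the fingers still on it (x of tongue in the frame of case between -0.085 and -0.064 m and z of tongue in the frame of case between 0.028 and 0.054 m and angle between cover_board's own z axis and vertical below 0.087 rad and contact force between the fingers and cover_board above 0.3 N), for 0.05 s.
At the end, for the whole second after the job is handed in: The tongued board lies still and flat (within 3.4 degrees) on its seat in the case, tongue in the groove and plain edge inside the end stop: within 10 mm of its place lengthwise, 12 mm sideways, 5 mm in height and 10 degrees in direction (x of cover_board in the frame of case between -0.01 and 0.01 m and y of cover_board in the frame of case between -0.012 and 0.012 m and z of cover_board in the frame of case between 0.035 and 0.045 m and angle between cover_board's own z axis and vertical below 0.06 rad and angle between the x axis of cover_board and the x axis of case, either way round below 0.17 rad and linear speed of cover_board below 0.02 m/s); the robot touches nothing.
It fails at once if the plain pale board is moved more than 30 mm (distance of plain_board from where it was at the start of the episode above 0.03 m).
It also fails if it takes over 42 s, if anything falls off the work surface, if the arm or the gripper's body presses on something with over 40 N, if the wrist force passes 120 N, or if a joint passes its speed limit or range.

## Working session

There is one attempt and no reset: what is moved stays moved. The work goes in short steps, each a Python script; the robot and the scene stay as the last script left them, time stands still between calls to the robot, and variables do not carry over. Pictures are saved under pics/ and viewed, about 8 in all and at most 12, crops included, and the job is handed in when it is done.

```bash
mkdir -p pics; ls; python3 - <<'E'
from workcell import bot
import cv2
for n in("top","side"):
    c=bot.read_camera(n); cv2.imwrite(f"pics/{n}0.png",c["pixels"]); print(n,c["fx"],c["cx"],c["cy"],c["R"],c["t"])
print(bot.current_clock(),bot.current_tool_rot())
E
```

```text
pics
top 557.8971562889036 323.08177989426304 242.40453577850298 [[-0.01046153 -0.99994102  0.00291683]
 [-0.9897183   0.00993836 -0.14268466]
 [ 0.14264726 -0.00437954 -0.9897639 ]] [-0.07146076  0.47326036  1.50888382]
side 506.730626753549 312.156294016614 235.99222655044227 [[ 0.84507797 -0.53453691 -0.01065442]
 [-0.32274682 -0.49415766 -0.80724389]
 [ 0.4262367   0.6856227  -0.59012184]] [-0.43809685  0.13305235  1.06270474]
0.1 [ 2.59405839e+00  1.77094816e+00 -2.40880848e-03]
```

View pics/top0.png

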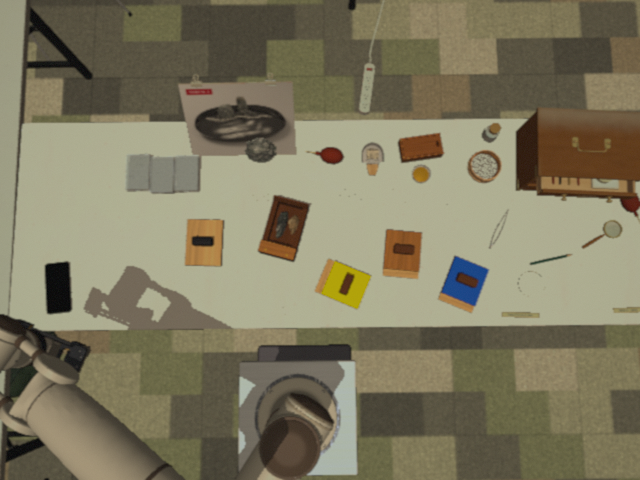

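View pics/side0.png

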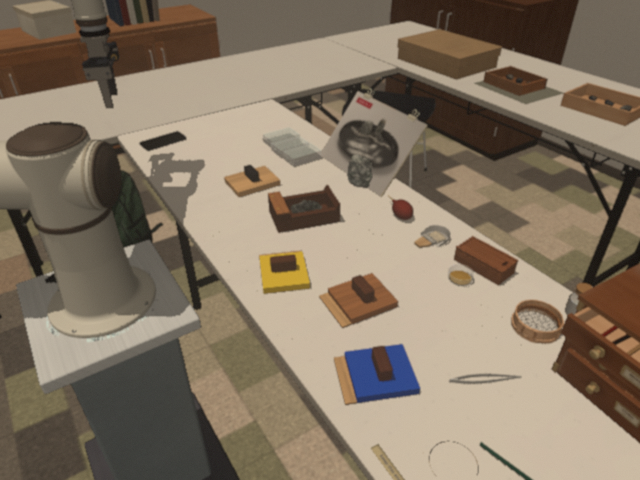

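Top view: the case is at (284,228) with its lip end at the bottom. There are four boards:
- (403,250): mid-brown with a pale tongue at the bottom edge. It matches cover_board.
- (204,242): pale, no tongue, black handle. This is plain_board.
- (344,284) yellow and (465,283) blue: look-alikes, to be left alone.

I'll confirm with one enlarged crop and measure the outlines.

```bash
cat > h.py <<'E'
import numpy as np, cv2
from workcell import bot
def ray(c,uv,z):
    R,t=np.array(c["R"]),np.array(c["t"]); o=-R.T@t
    d=R.T@np.array([(uv[0]-c["cx"])/c["fx"],(uv[1]-c["cy"])/c["fy"],1.]); return o+d*(z-o[2])/d[2]
def proj(c,X):
    p=np.array(c["R"])@X+np.array(c["t"]); return np.array([c["fx"]*p[0]/p[2]+c["cx"],c["fy"]*p[1]/p[2]+c["cy"]])
E
python3 - <<'E'
from h import *
im=cv2.imread("pics/top0.png")
a=cv2.resize(im[190:300,250:440],None,fx=4,fy=4,interpolation=cv2.INTER_CUBIC); cv2.imwrite("pics/crop1.png",a)
hsv=cv2.cvtColor(im,cv2.COLOR_BGR2HSV)
for n,(u,v) in dict(tongue=(401,273),body=(392,250),handle=(403,250),lip=(278,248),casewall=(264,225),table=(330,230),end=(290,202)).items(): print(n,hsv[v,u])
E
```

```text
tongue [ 16 153 167]
body [ 13 181 124]
handle [ 11 177  82]
lip [ 14 187 146]
casewall [ 29  42 172]
table [ 29  42 176]
end [ 11 162  66]
```

View pics/crop1.png

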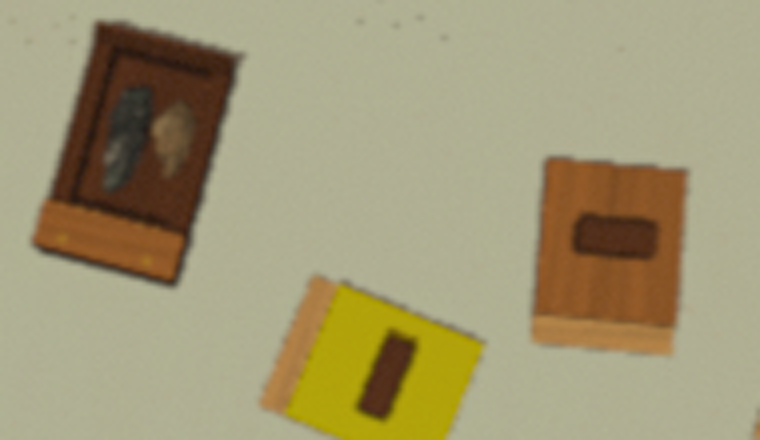

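The crop confirms it: the brown board at about (403,250) has a paler tongue on the robot side and a dark brown handle. The case's lip is at (278,247). Next I'll measure the outlines.

```bash
cat >> h.py <<'E'
K=6
def rect(c,im,box,f,z,dbg=None):
    """minAreaRect of colour mask f(h,s,v) in box=(u0,v0,u1,v1), corners cast onto plane z (upsampled K)"""
    u0,v0,u1,v1=box
    a=cv2.resize(im[v0:v1,u0:u1],None,fx=K,fy=K,interpolation=cv2.INTER_CUBIC)
    h,s,v=[x.astype(int) for x in cv2.split(cv2.cvtColor(a,cv2.COLOR_BGR2HSV))]
    m=cv2.morphologyEx(f(h,s,v).astype(np.uint8)*255,cv2.MORPH_OPEN,np.ones((K,K)))
    m=cv2.morphologyEx(m,cv2.MORPH_CLOSE,np.ones((K,K)))
    ct=max(cv2.findContours(m,cv2.RETR_EXTERNAL,cv2.CHAIN_APPROX_NONE)[0],key=cv2.contourArea)[:,0,:]
    W=np.array([ray(c,((p[0]+.5)/K-.5+u0,(p[1]+.5)/K-.5+v0),z)[:2] for p in ct])
    (cx,cy),(w,hh),_=r=cv2.minAreaRect((W*1000).astype(np.float32))
    B=cv2.boxPoints(r)
    e=B[1]-B[0]; e2=B[2]-B[1]
    ax=e if abs(e[0])>abs(e[1]) else e2    # edge most along world x
    ot=e2 if ax is e else e
    ax=ax*np.sign(ax[0])
    return np.array([cx,cy]),np.degrees(np.arctan2(ax[1],ax[0])),np.linalg.norm(ax),np.linalg.norm(ot)
E
python3 - <<'E'
from h import *
np.set_printoptions(precision=1,suppress=True)
c=bot.read_camera("top"); im=c["pixels"]; R=np.array(c["R"]); print("cam",-R.T@c["t"])
P=lambda n,r:print(n,*[np.round(x,1) for x in r])
bb=(375,220,430,285)
P("body+handle z18",rect(c,im,bb,lambda h,s,v:(s>167)&(v<148),.018))
P("all z18",rect(c,im,bb,lambda h,s,v:(s>100),.018))
P("handle z48",rect(c,im,bb,lambda h,s,v:(s>120)&(v<100),.048))
cb=(250,188,316,266)
P("lip z58",rect(c,im,cb,lambda h,s,v:(s>120)&(v>105)&(np.indices(h.shape)[0]>45*K),.058))
P("case z40",rect(c,im,cb,lambda h,s,v:(s>100),.04))
P("case z55",rect(c,im,cb,lambda h,s,v:(s>100),.055))
E
```

```text
cam [ 0.3 -0.1  1.6]
body+handle z18 [ 449.8 -297.6] -6.0 107.7 94.0
all z18 [ 440.5 -296.8] -6.0 130.8 99.5
handle z48 [ 450.  -296.3] -5.7 29.3 57.1
lip z58 [450.4  48.9] -15.7 32.1 98.5
case z40 [514.   32.3] -15.6 165.1 102.9
case z55 [511.4  31.3] -15.6 163.5 101.9
```

```bash
cat >> h.py <<'E'
from scipy.spatial.transform import Rotation as Ro
H=.021                        # TCP above the board's underside when gripped
CO=np.array([.5223,.0285,0]); CY=np.radians(-15.6)
def tool(o,yaw,th,flip=0):
    """TCP pose for board origin o, yaw, tilt th (plain edge up); flip: half turn about tool z"""
    B=Ro.from_euler('z',yaw)*Ro.from_euler('y',-th)
    return o+B.apply([0,0,H]),(B*Ro.from_euler('x',np.pi)*Ro.from_euler('z',np.pi*flip)).as_rotvec()
def incase(X,Z,th_deg,flip=0,Y=0): return tool(CO+Ro.from_euler('z',CY).apply([X,Y,Z]),CY,np.radians(th_deg),flip)
BO=np.array([.4505,-.297,0]); BY=np.radians(-5.9)
E
python3 - <<'E'
from h import *
for f in (0,1):
    for n,p in dict(pick=tool(BO,BY,0,f),above=tool(BO+[0,0,.13],BY,0,f),high=incase(.04,.12,15,f),ins=incase(.002,.059,15,f),flat=incase(0,.04,0,f)).items():
        q=bot.inverse_kinematics(*p); print(f,n,None if q is None else np.round(q,2))
E
```

```text
0 pick [-0.81  0.27  1.83 -0.    1.04 -0.7 ]
0 above [-0.81  0.1   1.74 -0.    1.3  -0.7 ]
0 high [-0.17 -0.06  1.95 -0.03  0.99  0.12]
0 ins [-0.16 -0.07  2.09 -0.04  0.86  0.14]
0 flat [-0.18  0.17  1.86 -0.    1.12  0.1 ]
1 pick [-0.81  0.27  1.83 -0.    1.04  2.44]
1 above [-0.81  0.1   1.74 -0.    1.3   2.44]
1 high None
1 ins None
1 flat None
```

```bash
python3 - <<'E'
from h import *
bot.goto(*tool(BO+[0,0,.13],BY,0)); print(bot.current_clock())
bot.line_to(tool(BO,BY,0)[0],max_speed=.12)
bot.set_gripper(0.0,35); print(bot.current_clock(),bot.current_opening()*92,bot.current_contact_force())
bot.line_to(tool(BO+[0,0,.13],BY,0)[0],max_speed=.15)
bot.goto(*incase(.045,.11,15)); print(bot.current_clock(),bot.current_opening()*92,bot.current_ee_pos(),incase(.045,.11,15)[0],bot.current_contact_force())
bot.line_to(incase(.03,.068,15)[0],max_speed=.1)
for n in("top","side"):
    c=bot.read_camera(n); im=c["pixels"].copy(); cv2.imwrite(f"pics/{n}1.png",im)
    o=proj(c,CO+[0,0,.05]); u,v=int(o[0])-65,int(o[1])-60
    a=cv2.resize(im[v:v+110,u:u+130],None,fx=6,fy=6,interpolation=cv2.INTER_CUBIC)[:600,:780]
    pr=lambda X:tuple(((proj(c,X)-[u,v]+.5)*6).astype(int))
    Cr=Ro.from_euler('z',CY)
    for y in(-.05,.05):   # predicted lip mouth edge, end stop, board corners
        cv2.circle(a,pr(CO+Cr.apply([-.059,y,.058])),4,(0,255,255),-1)
        B=Ro.from_euler('z',CY)*Ro.from_euler('y',-np.radians(15)); bo=CO+Cr.apply([.03,0,.068])
        cv2.circle(a,pr(CO+Cr.apply([-.059,y,.052])),4,(255,255,0),-1)
        for p in([-.075,y,.006],[-.055,y,.018],[.055,y,.018]): cv2.circle(a,pr(bo+B.apply(p)),4,(255,0,255),-1)
    cv2.imwrite(f"pics/{n}1c.png",a)
print(bot.current_clock())
E
```

```text
3.1917
5.4833 23.121654144498176 [ 0.74974946 -0.82709653 -0.97358964]
7.7583 22.341823136112488 [0.56051114 0.0170119  0.13021686] [0.56040733 0.01786024 0.13028444] [ 1.01700522 -0.90424081 -1.59094173]
8.4583
```

View pics/top1c.png

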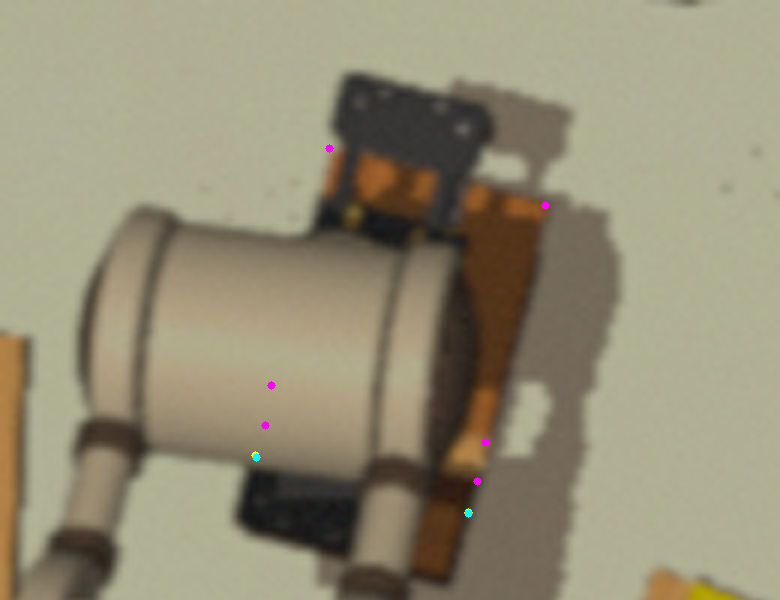

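View pics/side1c.png

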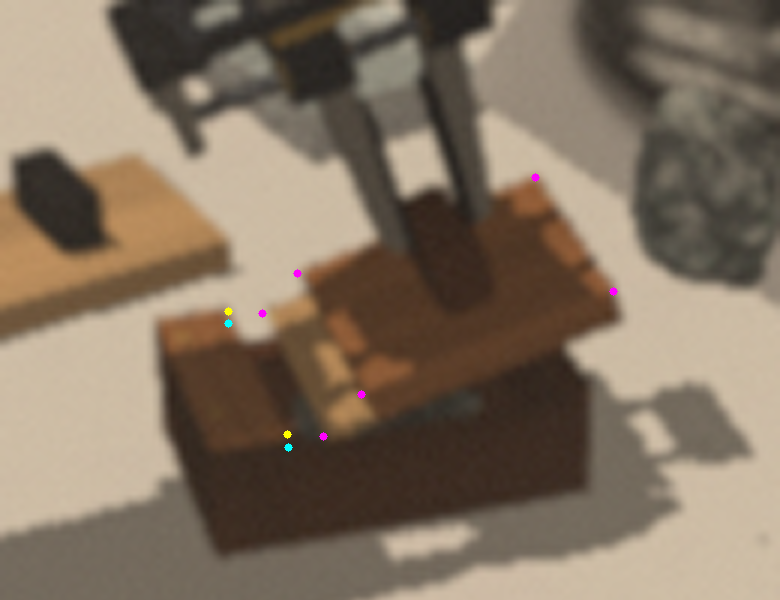

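Top crop: the board's plain-edge right corner sits at (545,203), within about 1 px of the prediction. Side crop: the lip corners at (233,313) and (295,440) and the tongue tip at about (333,436) are all 1–3 mm further along +x than predicted. Heights agree. The relative offset is about 1 mm, so I'll insert along the slope while watching the force.

```bash
python3 - <<'E'
from h import *
f0=np.array(bot.current_contact_force()); Cr=Ro.from_euler('z',-CY)
def F(): return Cr.apply(np.array(bot.current_contact_force())-f0)   # case axes
t=np.radians(15)
for d in(.02,.014,.009,.005,.002,0):
    bot.line_to(incase(.002+d*np.cos(t),.059+d*np.sin(t),15)[0],max_speed=.04)
    f=F(); print(d,np.round(f,1),round(bot.current_clock(),2))
    if np.linalg.norm(f)>12: print("stop"); break
for n in("side",):
    c=bot.read_camera(n); im=c["pixels"]; cv2.imwrite(f"pics/{n}2.png",im)
    o=proj(c,CO+[0,0,.05]); u,v=int(o[0])-65,int(o[1])-60
    cv2.imwrite(f"pics/{n}2c.png",cv2.resize(im[v:v+100,u:u+130],None,fx=6,fy=6,interpolation=cv2.INTER_CUBIC))
E
```

```text
0.02 [-1.2 -0.8  0.7] 8.84
0.014 [-1.2  0.8  0.1] 9.14
0.009 [-0.8  0.4 -0.6] 9.42
0.005 [-1.2  0.8  0.6] 9.67
0.002 [-0.8 -0.5 -0. ] 9.92
0 [-0.7  0.5 -0.9] 10.17
```

View pics/side2c.png

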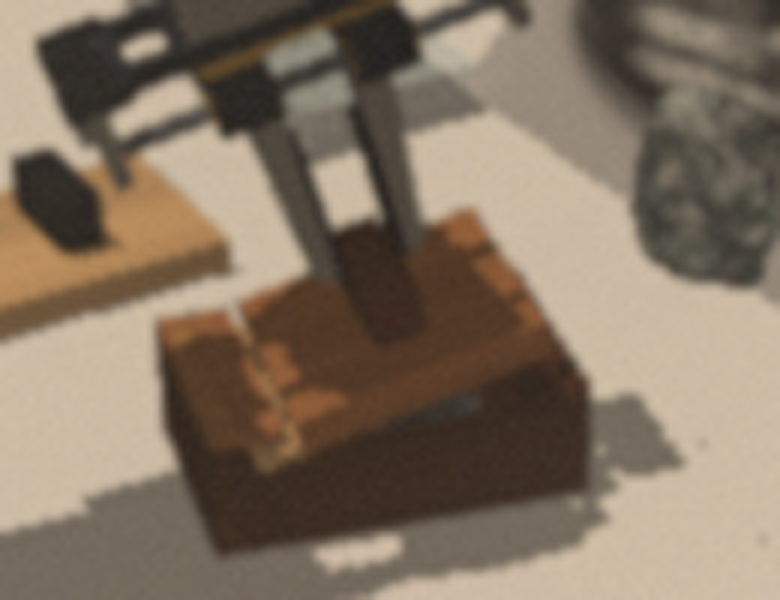

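The side view shows the tongue under the lip, with only a pale strip about 4 mm wide from (240,315) to (290,455). The plain edge is inside the end stop and there was no contact force. Now I'll turn it down.

```bash
python3 - <<'E'
from h import *
f0=np.array(bot.current_contact_force()); Cr=Ro.from_euler('z',-CY)
F=lambda:Cr.apply(np.array(bot.current_contact_force())-f0)
bot.hold(.15)
for th in(12,9,6.5,4,2,0):
    X=.0005+.0015*th/15; Z=.040+.0005+.0022*th/15+(.059+X)*np.tan(np.radians(th))
    p,r=incase(X,Z,th); bot.line_to(p,rot=r,max_speed=.02)
    f=F(); print(th,np.round(f,1),round(bot.current_clock(),2))
    if np.linalg.norm(f)>20: print("stop"); break
else:
    for dz in(0,-.0005,-.001,-.0015,-.002,-.0025):
        bot.line_to(incase(.0005,.04+dz,0)[0],max_speed=.01); bot.hold(.1); f=F(); print(dz,np.round(f,1))
        if f[2]>3: break
print(bot.current_ft_torque(),bot.current_opening()*92,bot.current_clock())
c=bot.read_camera("side"); im=c["pixels"]
o=proj(c,CO+[0,0,.05]); u,v=int(o[0])-65,int(o[1])-60
cv2.imwrite("pics/side3c.png",cv2.resize(im[v:v+100,u:u+130],None,fx=6,fy=6,interpolation=cv2.INTER_CUBIC))
E
```

```text
12 [1.  0.  0.7] 10.7
9 [ 0.3  0.2 -0.2] 11.03
6.5 [-0.1 -0.3  1. ] 11.33
4 [0.  0.2 0.7] 11.63
2 [0.6 0.6 0.8] 11.91
0 [-0.3 -0.7  6.2] 12.18
0 [-1.2 -1.2  8.5]
[-0.24575213  0.43630063 -0.01610895] 22.607372830699006 12.5333
```

View pics/side3c.png

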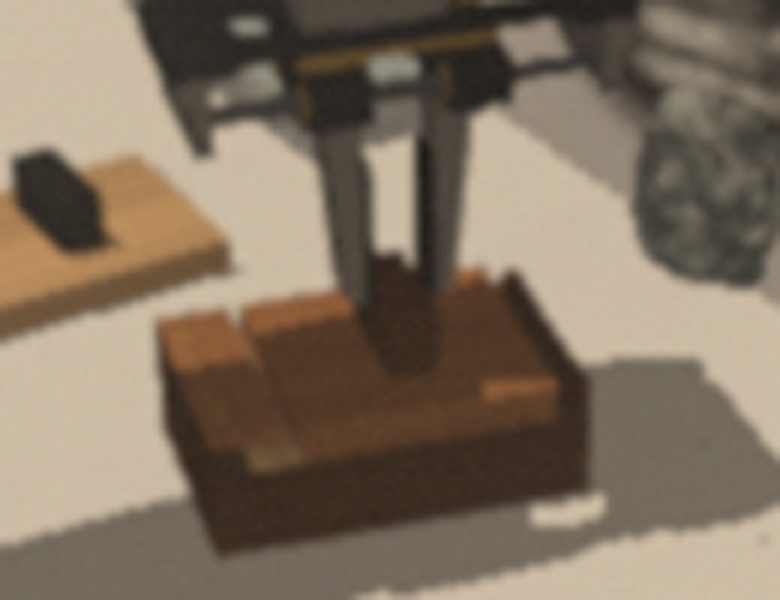

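The side view shows the board flat between the lip (4 mm gap) and the end stop, with an 8 N seating force. I'll release it, back off and check.

```bash
python3 - <<'E'
from h import *
bot.set_gripper(.5); bot.hold(.2)
p=bot.current_ee_pos()
bot.line_to([p[0],p[1],p[2]+.1],max_speed=.1)
q=np.array(bot.current_joints()); q[0]+=.9; bot.set_joints(q)
print(bot.current_contact_force(),bot.current_clock())
out=[]
for n in("top","side"):
    c=bot.read_camera(n); im=c["pixels"]; cv2.imwrite(f"pics/{n}4.png",im)
    o=proj(c,CO+[0,0,.05]); u,v=int(o[0])-45,int(o[1])-45
    out.append(cv2.resize(im[v:v+90,u:u+90],(400,400),interpolation=cv2.INTER_CUBIC))
    if n=="top":
        for nm,r in dict(handle=rect(c,im,(250,188,316,266),lambda h,s,v:(s>120)&(v<85),.088)).items(): print(nm,r)
        d=Ro.from_euler('z',-CY).apply([*(r[0]/1000-CO[:2]),0]); print("handle in case frame",d)
        print("plain",rect(c,im,(180,210,230,275),lambda h,s,v:(s>80),.018),rect(c,cv2.imread("pics/top0.png"),(180,210,230,275),lambda h,s,v:(s>80),.018))
cv2.imwrite("pics/end.png",np.hstack(out))
E
```

```text
[-0.5638369  -0.25380756  0.58258263] 16.125
handle (array([520.71276855,  23.71448517]), np.float32(-15.998617), np.float32(28.487873), np.float32(56.360157))
handle in case frame [-0.00024184 -0.00503607  0.        ]
plain (array([477.99142456, 256.80203247]), np.float32(-1.9368191), np.float32(132.7909), np.float32(104.552925)) (array([478.42764282, 255.75517273]), np.float32(-1.9219334), np.float32(131.87216), np.float32(102.57424))
```

View pics/end.png

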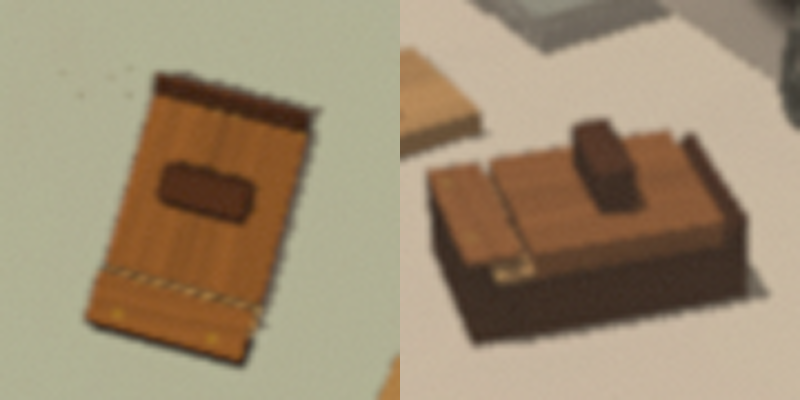

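The end view shows the board flat in the case, with an even seam at the lip and the plain edge inside the end stop. The handle is at case (0, -5) mm and 0.4° off in direction, inside the limits. The plain board is unmoved, within about 1 mm of measurement noise. I'm handing in.

```bash
python3 -c "
from workcell import bot
bot.job_done(); print(bot.current_clock())"
```

```text
the job is handed in; nothing more can be done
the job is handed in; nothing more can be done
```

The case is closed with the tongued brown board, and I handed the job in at about 16 s on the robot's clock. I slid the tongue under the lip at 15°, turned the board down to flat while still gripping it, seated it with about 8 N, and let go.

- **Fit:** The last pictures show the board flat, the tongue under the lip and the plain edge inside the end stop. The top camera puts the handle about 0 mm off lengthwise, about 5 mm off sideways (towards −y) and about 0.4° off in direction.
- **Sides not perfectly even:** The 5 mm sideways offset shows as a slight overhang. It is inside the 12 mm limit, so I left it.
- **Disagreement:** Before insertion, the side view showed both the case and the board 1–3 mm further along +x than the top view did. The difference between the two was only about 1 mm, and the tongue went in without measurable contact force.
- **Other boards:** The plain board measured within about 1 mm of its start position, which is measurement noise. I never reached for the blue or yellow look-alikes, but did not measure them afterwards.
- **Robot:** It ended clear of everything, with no contact force beyond sensor noise.

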